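# Pack and wedge a chair-frame joint shut, and hold the wedge

## Task

Close the open joint between the pale chair rail and the dark post in the glue-up jig: stand the narrow blue packer in the slot between the red fence and the rail's end and let go, then the wide yellow packer beside it, both upright on the bed and centred on the fence. Then push the wedge, upright, point down and sloped face towards the rail, into the room left between packers and rail until you feel it go tight and the rail is fully home on the post, without touching the rail at the end. Finish still holding the wedge and pressing it down firmly (about 10 to 15 N), do not let go of it, and leave everything else on the bench where it is.

Things in the scene. Friction and masses are not known exactly. Their poses are not given: they have to be found in the camera images.
- fence: red upright fence fixed on the grey jig bed; face 32 mm wide, 80 high. Origin at the foot of that face, mid-width, on the bed's top (20 mm over the bench). z up; its -y points out of the face, across the open-topped slot, to the rail's end; x runs along the slot. The slot differs from run to run: 36 to 40 mm from fence to rail at the start, 6 mm more once the rail is home
- rail (a joint): pale wooden chair rail, 32 mm wide, 120 long, top 70 over the bed; slides along the fence's y. Value in m: 0 = joint open (6 mm gap between rail and dark post, held open by a light spring, 1.5 N, rising to 3.3 N), 0.006 = rail home on the post, gap closed. Closed by pushing it away from the fence
- rail_lip (a point): mid-point of the top edge of the rail's end that faces the fence (70 mm over the bed); moves with the rail. The end face below it is upright, parallel to the fence face. Its axes are parallel to the fence's
- rack: low wooden rack holding the packers and the wedge upright, its floor 12 mm over the bench; 90 x 165 mm. Origin under its middle. The packers stand at y = -55 and -5 mm (either way round), the wedge's flat face at y = +58 mm. Holding walls are 30 mm wide along x and 40 mm high over the floor, so the pieces stick out at both sides and above
- packer_narrow: blue flat packer standing on end: 42 mm wide (its x), 14 mm thick (its y), 110 mm tall. Origin at the middle of its underside; z up along its height. About 50 g. In the rack its x is along the rack's x
- packer_wide: yellow flat packer standing on end: 52 mm wide (its x), 14 mm thick (its y), 110 mm tall. Origin at the middle of its underside; z up along its height. About 50 g. In the rack its x is along the rack's x
- wedge: dark wooden wedge, point down, about 80 g: 62 mm wide (its x), 115 tall, 3 thick at the foot, growing evenly to 31.8 at the top (1 per 4 mm). Origin at the foot, mid-width, on the flat upright face; the slope looks to its -y. Axes as the fence's = slope to the rail. Beside both packers its slope bears on the rail's top edge; the rail is home, and the push rises, with the foot about 5 to 27 mm over the bed
- glue_bottle: white glue bottle with an orange cap, 56 mm diameter, 150 mm tall; origin at its foot. Leave alone
- tack_jar: small glass jar with a steel lid, 70 mm diameter, 75 mm tall; origin at its foot. Leave alone
- mallet: hammer lying on the bench; origin near the middle, on the bench. Leave alone
- driver: screwdriver lying on the bench; origin near the middle, on the bench. Leave alone
- offcut: pale wooden offcut, 100 x 45 x 22 mm, lying flat; origin at the middle of its underside. Leave alone
- tape_roll: green tape roll lying flat, 96 mm outside diameter, 25 mm high; origin at its underside. Leave alone
- tacker: grey nail gun with a black handle, lying on its side, 170 mm long, about 40 mm high; origin under its barrel. Leave alone

How it is judged:
By the outcome, as a careful person would: the job done as asked, in the order asked, and still so for the second after the job is handed in, while the arm keeps its last pose, push and grip.
It also fails if it takes over 72 s, if anything falls off the work surface, if the arm or the gripper's body presses on something with over 40 N, if the wrist force passes 120 N, or if a joint passes its speed limit or range.

## Robot

A 6-joint arm with a two-finger parallel gripper is mounted at the origin on the work surface. World frame = base frame: x ahead of the robot, y to its left, z up, the work surface at z = 0. Lengths are in m, angles in rad, forces in N, time in s.
With the tool pointing down it reaches from about 0.375 to 0.9 m from the base axis. Payload 3.1 kg.
Tool frame: the origin (TCP) lies on the centre line of the jaws, within the pads' length; the fingertips stand robot.finger_overhang ahead of it and the grasp point (between the pads) lies 2 mm behind it (robot.finger_overhang is the distance from the TCP to the fingertips, in m); z points along the fingers, y is the direction in which the jaws open and shut (so a half turn about z gives the same grasp; the last joint's range is limited). The gripper opens to 87 mm and grips with 3 to 60 N. Pads are 19 mm wide; open, the fingers measure 117 mm over their backs; the gripper's body (75 mm by 190 mm) begins 51 mm behind the grasp point.
Start: joints at [-1.349, 0.527, 1.433, -0, 1.181, -0.178], TCP at [0.243, -0.576, 0.24] pointing down, gripper open.
Joint ranges: [-3.08, 3.08], [-0.75, 2.2], [0.22, 2.44], [-1.43, 4.57], [0, 2.65], [-2.85, 2.85]. Speed limits (rad/s): [2.79, 2.79, 3.14, 3.14, 3.14, 3.14].

## Interface

Orientations are given as a unit quaternion [x, y, z, w].
In Python, from rig import robot gives the robot as it stands. The module is installed in compiled form; this text tells all that it offers.
- The arm moves only by the tool step_arm, never from a script. Its arguments are lists of equal length, an entry for each row: "slide": the shift along the tool's x, y, z in mm, a list of three; "twist": the turn about the tool's z in degrees. A call has 1 to 20 rows; each row shifts and turns the commanded pose from where the row before left it, along the tool's axes as they then stand; what a row does not reach is not made up. A row lasts 1/12 s, in which the tool goes at most 41.7 mm and 7.16 degrees, less where a joint would pass 70% of its speed; a pose out of reach is approached as far as the arm can. A call is refused whole if a number of a shift passes 41.7 or a number of a turn 7.16, either way. A call with a gripper value outside its range is refused whole. "jaw" is the finger opening in mm, from 0 to 87, set as the call begins (left out, the last holds). The fingers move at their own pace and stop on an object; "force" is the grip in N (left out, the last holds). Time passes only in rows, so rows that do not move let the fingers close. It gives the time, the measured TCP pose, the force and the opening at its end, in the units of the state.
- robot.get_obs(): the state, without advancing time (a new reading comes with each control period).
- robot.camera(name): name is "side" or "top" or "wrist"; returns a dict with "color" (420x560x3 uint8, blue, green, red), "depth" (420x560 float32, m along the optical axis (not along the pixel's ray), 0 where there is no reading), "camera_matrix" (3x3 intrinsics, pixels), "origin" and "orientation" of the camera in the world. Camera axes: x right, y down, z forward; pixel columns grow to the right and rows downward; lengths in m; the calibration is good to about 2 mm. A picture is of the moment at which its call begins.
- robot.hand_in(): hands the job in, once; it reports no verdict.
The state is a dict: "time": time; "q": joint angles; "joint_velocities": joint speeds; "joint_torque": joint torques, N m; "position": TCP position; "tool_rot": TCP orientation; "ft_force": force on the tool from outside, world axes, zero at the start; "moment": the same for the moment, N m; "grip_width": finger opening in m.
Only numpy, scipy, OpenCV 4.12 (cv2) and the standard library are available. Lean on these libraries where they do the work, as an engineer would, in place of code of your own. Each camera call takes 0.05 s, during which the arm holds its last target.

## Working session

There is one attempt and no reset: what is moved stays moved. The work goes in short steps, Python scripts to look and compute and a tool call to move; the robot and the scene stay as the last step left them, time stands still between calls to the robot, and variables do not carry over. Pictures are saved under pics/ and viewed, and the job is handed in when it is done.

Besides the shell and the picture viewer there is one more tool, called after ">>>" as name(argument=value, ...) on one line, values as JSON. step_arm: Moves the arm, as the interface text tells. Its arguments: {"type":"object","properties":{"slide":{"type":"array","items":{"type":"array","items":{"type":"number"}}},"twist":{"type":"array","items":{"type":"number"}},"jaw":{"type":"number"},"force":{"type":"number"}},"required":["slide","twist"]}

```bash
mkdir -p pics; cat > h.py <<'E'
import numpy as np, cv2
from rig import robot
from scipy.spatial.transform import Rotation as R
def snap(name,fn):
    c=robot.camera(name); cv2.imwrite('pics/'+fn+'.png',c['color']); np.savez('pics/'+fn+'.npz',**{k:np.asarray(v) for k,v in c.items()}); return c
def load(fn): return dict(np.load('pics/'+fn+'.npz'))
def rot(c):
    o=np.asarray(c['orientation']); return o if o.shape==(3,3) else R.from_quat(o).as_matrix()
def ray(c,u,v):
    d=np.linalg.inv(c['camera_matrix'])@np.array([u,v,1.]); return np.asarray(c['origin']),rot(c)@d
def onz(c,u,v,z):
    o,d=ray(c,u,v); return o+d*(z-o[2])/d[2]
def cloud(c):
    h,w=c['depth'].shape; uu,vv=np.meshgrid(np.arange(w),np.arange(h))
    d=np.stack([uu,vv,np.ones_like(uu)],-1)@np.linalg.inv(c['camera_matrix']).T
    P=d*c['depth'][...,None]; return P@rot(c).T+np.asarray(c['origin'])
def proj(c,p):
    q=rot(c).T@(np.asarray(p)-np.asarray(c['origin'])); q=np.asarray(c['camera_matrix'])@q; return q[:2]/q[2]
E
python3 - <<'E'
from h import *
for n in ['side','top','wrist']:
    c=snap(n,n+'0'); print(n,c['origin'],c['orientation'],c['camera_matrix'])
print(robot.get_obs(),robot.finger_overhang)
E
```

```text
side [-0.22204441  0.91888865  0.97308586] [-0.29943379  0.84167544 -0.425539    0.1443552 ] [[456.82663756   0.         288.63484123]
 [  0.         456.82663756 213.98905489]
 [  0.           0.           1.        ]]
top [ 0.42601098 -0.03325502  1.20555308] [-0.70247716  0.71082735 -0.01833851  0.03023271] [[407.03571605   0.         270.62393933]
 [  0.         407.03571605 213.93580182]
 [  0.           0.           1.        ]]
wrist [ 0.31562868 -0.54299402  0.38301382] [ 0.8248654  -0.54647204 -0.08059455  0.12029091] [[325.38445318   0.         277.13654503]
 [  0.         325.38445318 209.27731538]
 [  0.           0.           1.        ]]
{'time': 0.15, 'q': array([-1.34949472e+00,  5.28289606e-01,  1.43359006e+00, -3.03661885e-05,
        1.18134458e+00, -1.78521052e-01]), 'joint_velocities': array([-0.00094875, -0.00087287, -0.00587935, -0.00119084, -0.00017347,
       -0.00164802]), 'joint_torque': array([ 1.21184721e-04, -4.40428877e+01, -1.76842207e+01,  6.32900186e-02,
        5.52288489e-02, -9.16031581e-05]), 'position': array([ 0.24317781, -0.57519643,  0.23877936]), 'tool_rot': array([ 9.80082717e-01,  1.98588023e-01, -3.14869654e-05, -8.15307573e-04]), 'ft_force': array([ 0.47869838, -0.19292779,  0.00683779]), 'moment': array([-0.05152501, -0.02364692, -0.04412952]), 'grip_width': 0.0871601712679103} 0.017
```

View pics/side0.png

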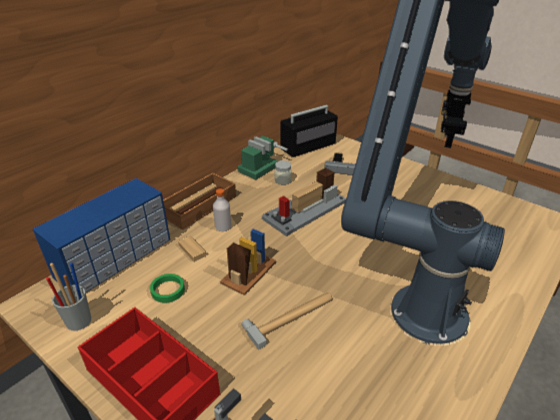

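View pics/top0.png

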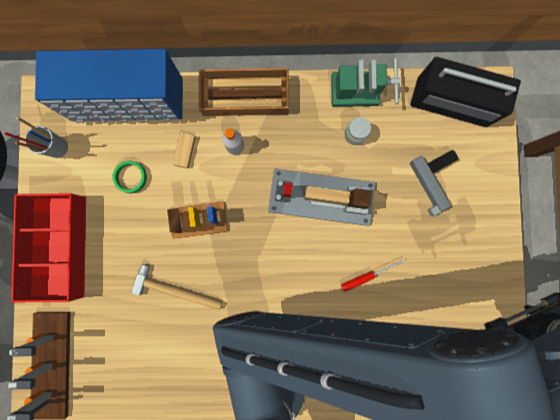

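View pics/wrist0.png

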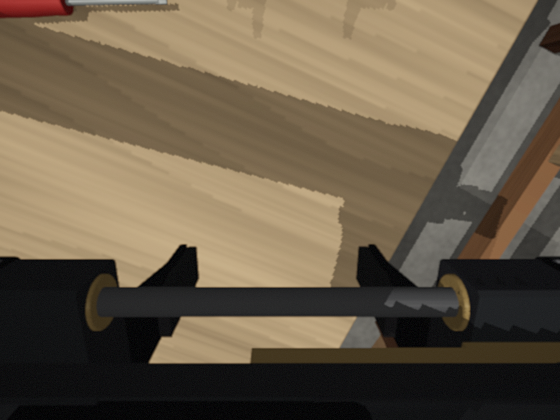

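The top view shows the jig at about (322,197), with its fence at (287,190) and the rail to the right. The rack is at (198,217), holding the wedge at 180, yellow at 193 and blue at 211. I'll measure these next.

```bash
cat > m0.py <<'E'
from h import *
for n in ['top0','side0']:
    c=load(n); P=cloud(c); hsv=cv2.cvtColor(c['color'],cv2.COLOR_BGR2HSV)
    H,S,V=[hsv[...,i].astype(int) for i in range(3)]
    ok=(P[...,0]>0.3)&(P[...,0]<0.75)&(P[...,1]>-0.35)&(P[...,1]<0.35)&(c['depth']>0)
    for nm,m in dict(red=((H<8)|(H>172))&(S>150),blue=(H>100)&(H<125)&(S>150),yel=(H>20)&(H<32)&(S>190)).items():
        m=m&ok
        nl,l,st,ce=cv2.connectedComponentsWithStats(m.astype(np.uint8))
        for i in range(1,nl):
            if st[i,4]<25: continue
            Q=P[l==i]; t=Q[Q[:,2]>Q[:,2].max()-0.008]
            print(n,nm,st[i],'zmax',Q[:,2].max().round(3),'top mean',t.mean(0).round(4),'min',t.min(0).round(3),'max',t.max(0).round(3))
c=load('top0')
im=cv2.resize(c['color'][150:250,160:390],None,fx=3.4,fy=3.4,interpolation=cv2.INTER_CUBIC); cv2.imwrite('pics/topz.png',im)
c=load('side0')
im=cv2.resize(c['color'][150:300,210:360],None,fx=4,fy=4,interpolation=cv2.INTER_CUBIC); cv2.imwrite('pics/sidez.png',im)
E
python3 m0.py
```

```text
top0 red [283 182   9  15 101] zmax 0.104 top mean [ 0.5723 -0.0615  0.1003] min [ 0.556 -0.072  0.096] max [ 0.589 -0.049  0.104]
top0 red [341 271  34  15 219] zmax 0.032 top mean [ 0.3138 -0.2631  0.0262] min [ 0.3   -0.305  0.024] max [ 0.337 -0.216  0.032]
top0 blue [207 207  11  16 115] zmax 0.126 top mean [0.5028 0.1468 0.122 ] min [0.484 0.139 0.118] max [0.521 0.155 0.126]
top0 yel [188 207  14  21 209] zmax 0.128 top mean [0.4977 0.1969 0.1229] min [0.474 0.189 0.12 ] max [0.522 0.206 0.128]
side0 red [279 196  10  21 181] zmax 0.106 top mean [ 0.5719 -0.0579  0.1018] min [ 0.555 -0.069  0.099] max [ 0.59  -0.047  0.106]
side0 blue [252 230  13  31 204] zmax 0.128 top mean [0.5021 0.1519 0.1229] min [0.484 0.143 0.12 ] max [0.522 0.158 0.128]
```

View pics/topz.png

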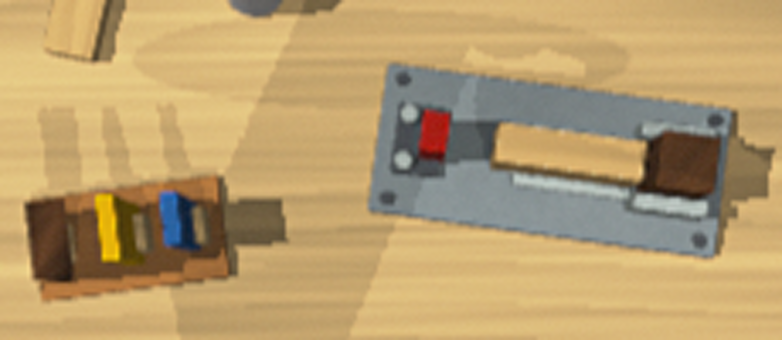

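View pics/sidez.png

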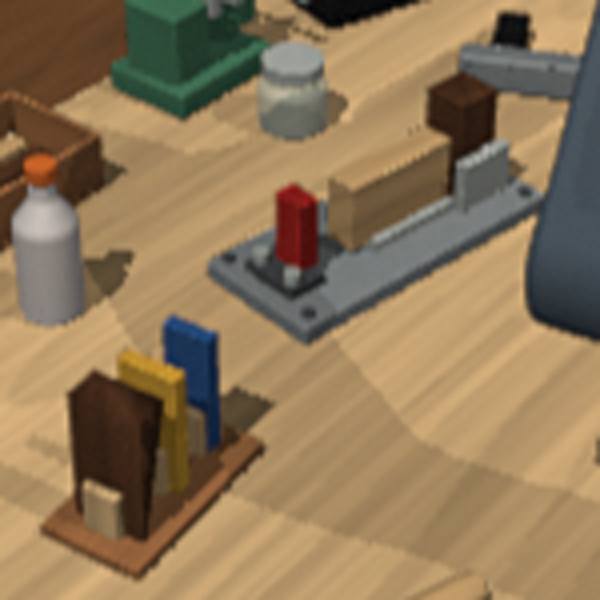

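The wedge's slope faces the rail side (rack -y), so only yaw differs. I'll bring the wrist camera over for refinement.

```bash
python3 - <<'E'
from h import *
c=load('wrist0'); o=robot.get_obs()
T=R.from_quat(o['tool_rot']).as_matrix()
print('cam off tool',(T.T@(c['origin']-o['position'])).round(4)); print((T.T@rot(c)).round(3))
E
```

```text
cam off tool [ 0.0793 -0.0017 -0.1442]
[[ 0.001 -0.958 -0.287]
 [ 1.     0.     0.   ]
 [-0.    -0.287  0.958]]
```

>>> step_arm(slide=[[0, 0, -7], [0, 0, -7], [0, 0, -7], [0, 0, -7], [0, 0, -7], [0, 0, -7], [0, 0, -6], [0, 0, -6], [0, 0, -6]], twist=[-6.6, -6.6, -6.6, -6.6, -6.6, -6.6, -6.6, -6.6, -6.6])

```text
time: 0.9
position: [0.2432, -0.5754, 0.2994]
tool_rot: [0.751, 0.66, 0.0, -0.0]
ft_force: [0.6, 0.0, 0.0]
grip_width: 0.0872
```

>>> step_arm(slide=[[33, 17, 0], [33, 17, 0], [33, 17, 0], [33, 17, 0], [33, 17, 0], [33, 17, 0], [33, 17, 0], [33, 17, 0], [33, 17, 0], [33, 17, 0], [33, 17, 0], [33, 17, 0], [33, 17, 0], [33, 17, 0], [33, 17, 0], [19, 12, 0], [0, 0, 0], [0, 0, 0], [0, 0, 0]], twist=[0, 0, 0, 0, 0, 0, 0, 0, 0, 0, 0, 0, 0, 0, 0, 0, 0, 0, 0])

```text
time: 2.48
position: [0.5761, -0.1024, 0.2992]
tool_rot: [0.753, 0.658, -0.001, -0.0]
ft_force: [0.1, -0.3, -0.5]
grip_width: 0.0871
```

```bash
python3 - <<'E'
from h import *
c=snap('wrist','w1'); o=robot.get_obs(); print(o['time'],o['position'],R.from_quat(o['tool_rot']).as_euler('ZYX',degrees=True))
E
```

```text
2.5333 [ 0.57588508 -0.10286253  0.29926411] [ 8.22554032e+01  2.00967499e-02 -1.79933181e+02]
```

View pics/w1.png

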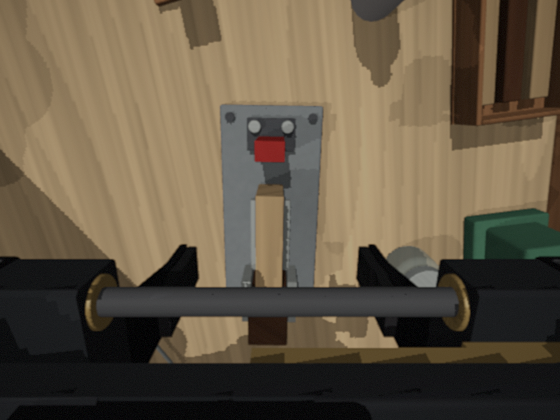

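```bash
python3 - <<'E'
from h import *
c=load('w1')
im=cv2.resize(c['color'][95:245,210:335],None,fx=4,fy=4,interpolation=cv2.INTER_CUBIC); cv2.imwrite('pics/w1z.png',im)
P=cloud(c)
for v in range(130,215,3): print(v,P[v,270].round(4),c['color'][v,270])
hsv=cv2.cvtColor(c['color'],cv2.COLOR_BGR2HSV);m=(((hsv[...,0]<8)|(hsv[...,0]>172))&(hsv[...,1]>150)).astype(np.uint8)
m[:, :200]=0;m[:,340:]=0;m[200:]=0
for v in range(134,166,2):
    u=np.nonzero(m[v])[0]; print(v,u.min() if len(u) else None,u.max() if len(u) else None, c['color'][v,270])
E
```

```text
130 [ 0.5744 -0.0429  0.0301] [66 65 63]
133 [ 0.574  -0.0464  0.0319] [59 57 56]
136 [ 0.5734 -0.0501  0.0302] [41 40 65]
139 [ 0.5744 -0.0503  0.0747] [20 22 84]
142 [ 0.5748 -0.0515  0.0993] [ 34  37 135]
145 [ 0.5743 -0.0546  0.099 ] [ 35  39 135]
148 [ 0.5739 -0.0576  0.0991] [ 35  37 135]
151 [ 0.5734 -0.0607  0.0989] [ 34  37 134]
154 [ 0.573  -0.0637  0.0997] [ 35  37 134]
157 [ 0.5726 -0.0669  0.0997] [ 34  35 134]
160 [ 0.5722 -0.0699  0.1005] [ 37  40 137]
163 [ 0.5682 -0.0851  0.0183] [68 68 63]
166 [ 0.5677 -0.0889  0.019 ] [69 69 66]
169 [ 0.5671 -0.0929  0.0187] [70 70 68]
172 [ 0.5667 -0.0965  0.0202] [70 70 67]
175 [ 0.5661 -0.1007  0.0193] [68 69 66]
178 [ 0.5656 -0.1044  0.0204] [62 63 61]
181 [ 0.5649 -0.1087  0.0192] [54 54 52]
184 [ 0.5647 -0.1111  0.0266] [40 51 59]
187 [ 0.5651 -0.1113  0.0436] [58 81 98]
190 [ 0.5655 -0.1113  0.0601] [ 60  85 103]
193 [ 0.5658 -0.1112  0.0758] [55 78 95]
196 [ 0.566  -0.1116  0.0883] [ 79 109 131]
199 [ 0.5656 -0.1148  0.0894] [ 95 129 154]
202 [ 0.5652 -0.1181  0.0898] [ 95 130 154]
205 [ 0.5647 -0.1216  0.0899] [ 95 130 153]
208 [ 0.5642 -0.1251  0.09  ] [ 93 129 152]
211 [ 0.5635 -0.1293  0.0876] [ 93 129 152]
214 [ 0.5632 -0.1323  0.0894] [ 93 128 151]
134 None None [60 58 56]
136 None None [41 40 65]
138 258 283 [14 17 83]
140 256 283 [22 25 97]
142 255 284 [ 34  37 135]
144 255 284 [ 35  38 135]
146 255 284 [ 33  37 134]
148 255 284 [ 35  37 135]
150 255 284 [ 37  39 135]
152 255 284 [ 36  38 135]
154 255 284 [ 35  37 134]
156 255 284 [ 35  37 134]
158 255 283 [ 34  37 134]
160 255 283 [ 37  40 137]
162 None None [58 58 81]
164 None None [68 67 63]
```

View pics/w1z.png

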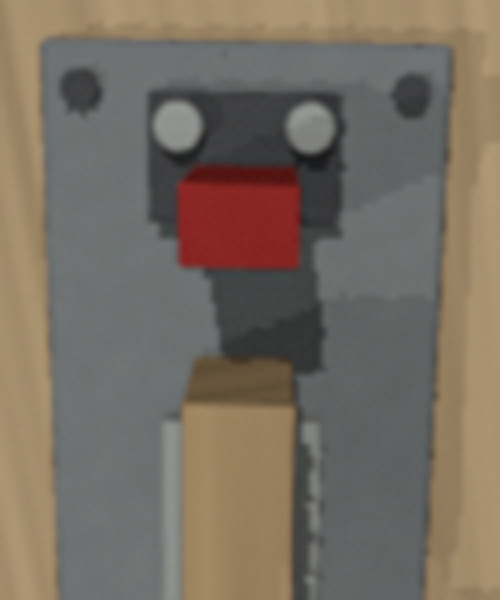

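```bash
cat > jig.py <<'E'
from h import *
def jig(fn):
    c=load(fn);P=cloud(c);z=P[...,2]
    hsv=cv2.cvtColor(c['color'],cv2.COLOR_BGR2HSV)
    red=(((hsv[...,0]<8)|(hsv[...,0]>172))&(hsv[...,1]>150)&(z>0.094)&(P[...,0]>.5)&(z<.11)).astype(np.uint8)
    cnt=max(cv2.findContours(red,cv2.RETR_EXTERNAL,cv2.CHAIN_APPROX_NONE)[0],key=cv2.contourArea)
    w=lambda pts,zz: np.array([onz(c,u,v,zz) for u,v in pts])
    Fr=w(cnt[:,0,:],.1); r=cv2.minAreaRect((Fr[:,:2]*1000).astype(np.float32)); print('fence top',r)
    rail=((abs(z-.09)<.006)&(P[...,0]>.52)&(P[...,0]<.62)&(P[...,1]>-.25)&(P[...,1]<-.09)&(hsv[...,1]>50)&(hsv[...,2]>110)).astype(np.uint8)
    cnt=max(cv2.findContours(rail,cv2.RETR_EXTERNAL,cv2.CHAIN_APPROX_NONE)[0],key=cv2.contourArea)
    Rr=w(cnt[:,0,:],.09)
    print('rail px bounds',cv2.boundingRect(cnt)); r2=cv2.minAreaRect((Rr[:,:2]*1000).astype(np.float32)); print('rail',r2)
    return Fr,Rr
if __name__=='__main__':
    import sys; Fr,Rr=jig(sys.argv[1])
    Rr=Rr[:,:2]*1000; Fr=Fr[:,:2]*1000
    # yaw from rail long sides
    ang=[]
    ymax=Rr[:,1].max()
    c0=None
    for s in (-1,1):
        ys=np.round(Rr[:,1]/3).astype(int); pts=[]
        for k in np.unique(ys):
            q=Rr[ys==k]
            i=np.argmax(s*q[:,0]); pts.append(q[i])
        pts=np.array(pts); pts=pts[(pts[:,1]<ymax-8)&(pts[:,1]>ymax-60)]
        p=np.polyfit(pts[:,1],pts[:,0],1); print('side',s,p,'yaw',-np.degrees(np.arctan(p[0])))
    print('fence ymin',Fr[:,1].min(),'rail ymax',ymax)
E
python3 jig.py w1
```

```text
fence top ((572.8861083984375, -60.631378173828125), (20.726003646850586, 30.550451278686523), 82.35250091552734)
rail px bounds (256, 195, 28, 92)
rail ((557.2817993164062, -166.65232849121094), (114.49234771728516, 30.66412353515625), 81.27669525146484)
side -1 [1.5343830e-01 5.6734118e+02] yaw -8.723332864364613
side 1 [1.42483822e-01 5.96054400e+02] yaw -8.1091393493538
fence ymin -72.79650251751596 rail ymax -108.27128495127351
```

>>> step_arm(slide=[[0, 0, 0], [0, 0, 0], [0, 0, 0], [35, -4.3, 0], [35, -4.3, 0], [35, -4.3, 0], [35, -4.3, 0], [35, -4.3, 0], [35, -4.3, 0], [35, -4.3, 0], [35, -4.3, 0], [0, 0, 0], [0, 0, 0], [0, 0, 0]], twist=[-5.6, -5.6, -5.6, 0, 0, 0, 0, 0, 0, 0, 0, 0, 0, 0])

```text
time: 3.7
position: [0.4986, 0.1677, 0.2997]
tool_rot: [0.649, 0.761, -0.0, 0.0]
ft_force: [-0.1, -0.3, -0.0]
grip_width: 0.0871
```

```bash
cat > rk.py <<'E'
from h import *
import sys
fn=sys.argv[1]
c=snap('wrist',fn) if len(sys.argv)<3 else load(fn)
o=robot.get_obs(); print(o['time'],o['position'],R.from_quat(o['tool_rot']).as_euler('ZYX',degrees=True))
P=cloud(c);hsv=cv2.cvtColor(c['color'],cv2.COLOR_BGR2HSV).astype(int);H,S,V=hsv[...,0],hsv[...,1],hsv[...,2]
box=(P[...,0]>.42)&(P[...,0]<.58)&(P[...,1]>.1)&(P[...,1]<.32)
for nm,m,zt in (('blue',(H>100)&(H<125)&(S>150),.122),('yel',(H>20)&(H<32)&(S>170),.122),('wedge',(P[...,2]>.118),.127)):
    m=(m&box&(abs(P[...,2]-zt)<.007)).astype(np.uint8)
    cs=cv2.findContours(m,cv2.RETR_EXTERNAL,cv2.CHAIN_APPROX_NONE)[0]
    for cnt in cs:
        if cv2.contourArea(cnt)<60: continue
        Q=np.array([onz(c,u,v,zt)[:2]*1000 for u,v in cnt[:,0,:]]).astype(np.float32)
        print(nm,cv2.boundingRect(cnt),[np.round(x,1) for x in cv2.minAreaRect(Q)], 'z',np.median(P[...,2][m>0]).round(4))
E
python3 rk.py w2
```

```text
3.75 [0.49890676 0.16731425 0.29964813] [9.89897100e+01 4.17330691e-02 1.79983078e+02]
blue (260, 204, 39, 14) [array([503.3, 150.6]), array([39.3, 13.9]), np.float64(6.1)] z 0.1211
wedge (260, 205, 40, 15) [array([504. , 150.9]), array([40.3, 14. ]), np.float64(6.9)] z 0.1255
wedge (255, 156, 52, 16) [array([497.2, 199.3]), array([50.3, 13.8]), np.float64(6.9)] z 0.1255
wedge (247, 97, 67, 38) [array([489. , 243.5]), array([61.3, 31.7]), np.float64(6.9)] z 0.1255
```

View pics/w2.png

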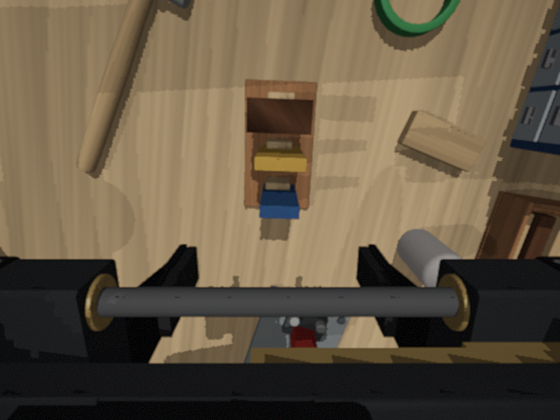

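>>> step_arm(slide=[[-8.6, 1.2, 0], [-8.6, 1.2, 0], [0, 0, 30], [0, 0, 30], [0, 0, 30], [0, 0, 30], [0, 0, 30], [0, 0, 25], [0, 0, 20], [0, 0, 14.6], [0, 0, 0], [0, 0, 0], [0, 0, 0]], twist=[0.9, 0.8, 0, 0, 0, 0, 0, 0, 0, 0, 0, 0, 0])

```text
time: 4.83
position: [0.5045, 0.1514, 0.0906]
tool_rot: [0.661, 0.751, 0.001, 0.001]
ft_force: [0.2, 0.3, 0.5]
grip_width: 0.0869
```

>>> step_arm(slide=[[0, 0, 0], [0, 0, 0], [0, 0, 0], [0, 0, 0], [0, 0, 0], [0, 0, 0], [0, 0, 0], [0, 0, 0]], twist=[0, 0, 0, 0, 0, 0, 0, 0], jaw=30, force=15)

```text
time: 5.5
position: [0.5033, 0.1524, 0.0899]
tool_rot: [0.66, 0.751, -0.0, -0.0]
ft_force: [-0.0, 0.5, -0.3]
grip_width: 0.0421
```

```bash
python3 - <<'E'
from h import *
snap('wrist','w3'); c=snap('side','s3')
cv2.imwrite('pics/s3z.png',cv2.resize(c['color'][150:300,210:360],None,fx=4,fy=4))
E
```

```text
(no output)
```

View pics/w3.png

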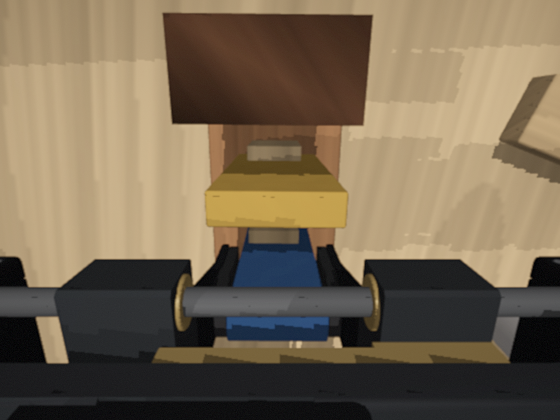

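View pics/s3z.png

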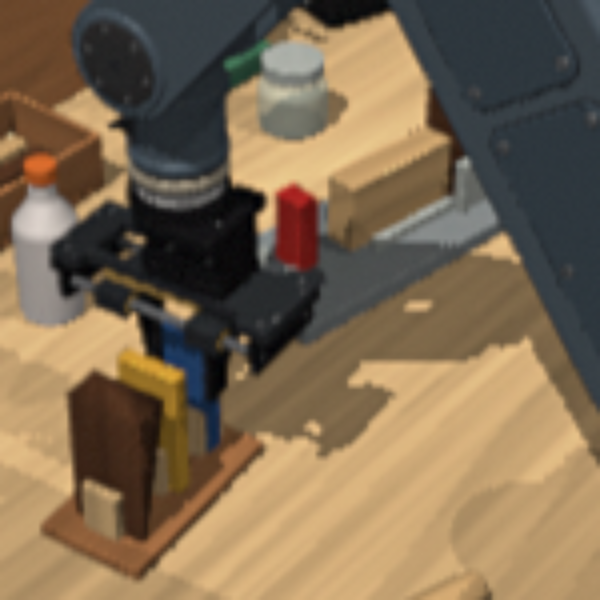

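```bash
python3 - <<'E'
from h import *
c=load('w3');P=cloud(c);o=robot.get_obs()
print(o['position'])
for v in list(range(235,280,8))+list(range(312,346,3)): print(v,P[v,278].round(4),c['color'][v,278])
T=R.from_quat(o['tool_rot']).as_matrix()
for v in (260,270,325,332): 
  print((T.T@(P[v,278]-o['position'])).round(4))
E
```

```text
[0.5033394  0.15241572 0.08996308]
235 [0.5026 0.1619 0.0512] [ 67  90 106]
243 [0.5033 0.1567 0.051 ] [62 64 67]
251 [0.5034 0.156  0.0613] [66 42 24]
259 [0.5034 0.1557 0.0713] [91 58 35]
267 [0.5034 0.1555 0.0804] [91 59 34]
275 [0.5033 0.1559 0.0899] [92 60 36]
312 [0.4997 0.1818 0.1593] [82 82 81]
315 [0.4999 0.1806 0.1589] [68 67 67]
318 [0.5036 0.1534 0.1213] [122  80  48]
321 [0.5037 0.1522 0.1215] [122  79  47]
324 [0.504  0.1501 0.1206] [111  71  43]
327 [0.5041 0.1493 0.1214] [68 43 26]
330 [0.5042 0.1482 0.1219] [68 43 24]
333 [0.5044 0.1467 0.1218] [70 46 26]
336 [0.5047 0.1444 0.1206] [69 44 25]
339 [0.5049 0.1433 0.1211] [66 42 23]
342 [ 0.5182  0.0444 -0.0009] [ 87 115 134]
345 [ 0.5187  0.0405 -0.0018] [ 90 118 137]
[0.0033 0.0005 0.0173]
[0.0034 0.0004 0.0054]
[-0.0017  0.0003 -0.0321]
[-0.0056  0.0003 -0.0314]
```

>>> step_arm(slide=[[0, 0, -10], [0, 0, -20], [0, 0, -28], [0, 0, -28], [0, 0, -29], [0, 0, 0], [0, 0, 0], [0, 0, 0], [-27.2, 12.4, 0], [-27.2, 12.4, 0], [-27.2, 12.4, 0], [-27.2, 12.4, 0], [-27.2, 12.4, 0], [-27.2, 12.4, 0], [-27.2, 12.4, 0], [-26.9, 12.4, 0], [0, 0, 0], [0, 0, 0], [0, 0, 0]], twist=[0, 0, 0, 0, 0, 5.2, 5.2, 5.2, 0, 0, 0, 0, 0, 0, 0, 0, 0, 0, 0], force=20)

```text
time: 7.18
position: [0.5698, -0.0764, 0.205]
tool_rot: [0.756, 0.655, -0.0, -0.001]
ft_force: [-0.4, 0.5, -1.6]
grip_width: 0.0417
```

```bash
cat > st.py <<'E'
from h import *
import sys
o=robot.get_obs(); T=R.from_quat(o['tool_rot']).as_matrix()
c=snap('wrist',sys.argv[1]); 
F=np.array([571.3,-71.4,20.]); t=np.radians(-8.2)
A=np.array([[np.cos(t),np.sin(t),0],[-np.sin(t),np.cos(t),0],[0,0,1]])
print('t',o['time'].__round__(2),'pos',(o['position']*1000).round(1),'fence-frame',(A@(o['position']*1000-F)).round(1),'yaw',np.degrees(np.arctan2(T[1,0],T[0,0])).round(2),'tilt',np.degrees(np.arccos(-T[2,2])).round(2),'ft',o['ft_force'].round(2),'w',o['grip_width'].round(4))
E
python3 st.py w4
```

```text
Traceback (most recent call last):
  File "st.py", line 7, in <module>
    print('t',o['time'].__round__(2),'pos',(o['position']*1000).round(1),'fence-frame',(A@(o['position']*1000-F)).round(1),'yaw',np.degrees(np.arctan2(T[1,0],T[0,0])).round(2),'tilt',np.degrees(np.arccos(-T[2,2])).round(2),'ft',o['ft_force'].round(2),'w',o['grip_width'].round(4))
                                                                                                                                                                                                                                                               ^^^^^^^^^^^^^^^^^^^^^
AttributeError: 'float' object has no attribute 'round'
```

View pics/w4.png

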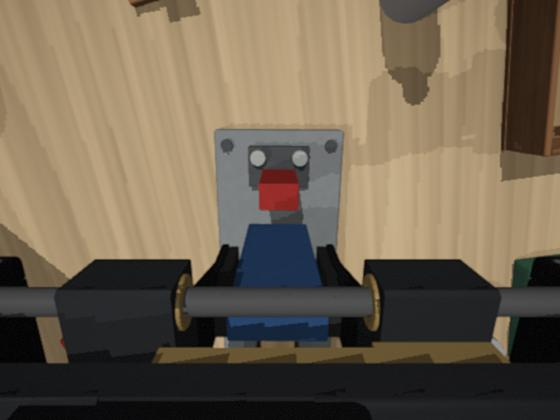

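```bash
sed -i "s/o\['time'\].__round__(2)/round(o['time'],2)/; s/o\['grip_width'\].round(4)/round(o['grip_width'],4)/" st.py; cat >> st.py <<'E'
P=(cloud(c)*1000-F)@A.T
hsv=cv2.cvtColor(c['color'],cv2.COLOR_BGR2HSV).astype(int);H,S,V=hsv[...,0],hsv[...,1],hsv[...,2]
near=(abs(P[...,0])<60)&(abs(P[...,1])<80)&(P[...,2]<170)
tp=lambda m:(P[m][:,0].min().round(1),P[m][:,0].max().round(1),P[m][:,1].min().round(1),P[m][:,1].max().round(1),P[m][:,2].min().round(1),P[m][:,2].max().round(1))
red=((H<8)|(H>172))&(S>150)&near
m=red&(abs(P[...,2]-80)<3)
if m.any(): print('fence top x,y,z',tp(m))
for nm,mm in (('blue',(H>100)&(H<125)&(S>100)&near),('yel',(H>20)&(H<32)&(S>170)&near)):
    if mm.sum()<30: continue
    print(nm,tp(mm),mm.sum())
    zm=np.percentile(P[mm][:,2],99.5); t=mm&(P[...,2]>zm-5)
    print('   top',tp(t),'mean',P[t].mean(0).round(1))
    # +y face : 
    for zz in range(int(P[mm][:,2].min()),int(zm),10):
        t=mm&(abs(P[...,2]-zz)<3)
        if t.sum()>10: print('   z',zz,'x',P[t][:,0].min().round(1),P[t][:,0].max().round(1),'y med',np.median(P[t][:,1]).round(1),'max',P[t][:,1].max().round(1))
E
python3 st.py w4
```

```text
t 7.23 pos [569.7 -75.8 205. ] fence-frame [ -0.9  -4.6 185. ] yaw 81.84 tilt 0.09 ft [-0.12  0.45 -1.86] w 0.0415
fence top x,y,z (np.float64(-15.8), np.float64(15.2), np.float64(0.0), np.float64(21.7), np.float64(77.0), np.float64(81.7))
blue (np.float64(-22.1), np.float64(19.8), np.float64(-2.3), np.float64(-0.4), np.float64(107.1), np.float64(170.0)) 2493
   top (np.float64(-22.1), np.float64(19.8), np.float64(-2.2), np.float64(-0.5), np.float64(164.8), np.float64(170.0)) mean [ -1.7  -1.4 167.4]
   z 107 x -21.1 17.8 y med -1.6 max -1.0
   z 117 x -21.5 18.7 y med -1.4 max -0.7
   z 127 x -21.5 18.6 y med -1.4 max -0.8
   z 137 x -21.3 18.9 y med -1.3 max -0.7
   z 147 x -21.4 19.0 y med -1.4 max -0.6
   z 157 x -21.4 18.8 y med -1.4 max -0.4
   z 167 x -22.1 19.8 y med -1.4 max -0.5
```

>>> step_arm(slide=[[-1.6, 1, 0], [0, 0, 15], [0, 0, 20], [0, 0, 20], [0, 0, 20], [0, 0, 15], [0, 0, 10], [0, 0, 5], [0, 0, 0], [0, 0, 0], [0, 0, 0]], twist=[0, 0, 0, 0, 0, 0, 0, 0, 0, 0, 0])

```text
time: 8.2
position: [0.5721, -0.0787, 0.1009]
tool_rot: [0.756, 0.655, 0.001, 0.001]
ft_force: [0.4, 0.2, 0.8]
grip_width: 0.0418
```

```bash
python3 st.py w5
```

```text
t 8.2 pos [572.1 -78.7 100.9] fence-frame [ 1.9 -7.1 80.9] yaw 81.82 tilt 0.12 ft [0.37 0.22 0.78] w 0.0418
fence top x,y,z (np.float64(-16.0), np.float64(15.6), np.float64(-0.3), np.float64(22.0), np.float64(77.0), np.float64(81.1))
blue (np.float64(-31.6), np.float64(33.7), np.float64(-17.8), np.float64(31.2), np.float64(25.8), np.float64(154.7)) 4309
   top (np.float64(-24.5), np.float64(27.5), np.float64(-8.9), np.float64(31.2), np.float64(124.8), np.float64(154.7)) mean [ -4.    2.3 131.9]
   z 45 x 19.8 21.4 y med -4.2 max -3.8
   z 55 x 18.3 21.9 y med -4.1 max -3.4
   z 65 x -27.4 22.7 y med -4.1 max 5.3
   z 75 x -19.3 22.6 y med -3.9 max -2.2
   z 85 x -19.6 22.9 y med -3.9 max -2.8
   z 105 x -31.6 33.7 y med 5.4 max 5.8
   z 115 x -24.4 27.2 y med -10.7 max -4.9
   z 125 x -24.4 27.5 y med -4.1 max 4.0
```

View pics/w5.png

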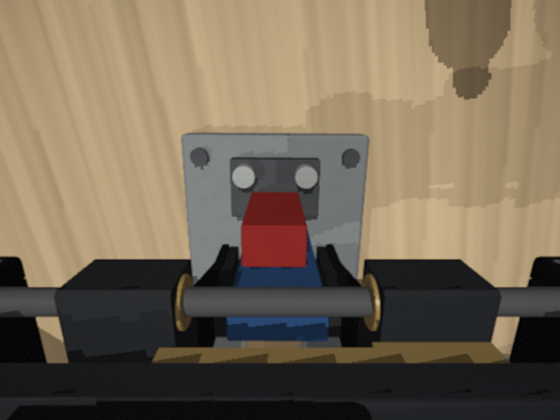

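>>> step_arm(slide=[[1.5, -1.7, 0], [1.5, 0, 0], [0.5, 0, 0], [0, 0, 0], [0, 0, 0], [0, 0, 0]], twist=[0, 0, 0, 0, 0, 0])

```text
time: 8.75
position: [0.5703, -0.075, 0.1001]
tool_rot: [0.756, 0.655, 0.0, 0.0]
ft_force: [-1.1, -0.4, -0.9]
grip_width: 0.0415
```

```bash
python3 st.py w6
```

```text
t 8.75 pos [570.3 -75.  100.1] fence-frame [-0.5 -3.7 80.1] yaw 81.81 tilt 0.02 ft [-1.08 -0.42 -0.92] w 0.0415
fence top x,y,z (np.float64(-16.2), np.float64(15.6), np.float64(-0.3), np.float64(22.1), np.float64(77.0), np.float64(81.5))
blue (np.float64(-34.2), np.float64(31.2), np.float64(-14.3), np.float64(33.7), np.float64(39.9), np.float64(154.8)) 3796
   top (np.float64(-26.8), np.float64(25.0), np.float64(-2.9), np.float64(33.7), np.float64(126.5), np.float64(154.8)) mean [ -7.1   5.8 133.2]
   z 59 x -21.3 19.5 y med -0.4 max 0.3
   z 69 x -21.8 20.3 y med -0.5 max 0.7
   z 79 x -21.8 20.2 y med -0.5 max 1.3
   z 89 x -21.9 28.7 y med -0.3 max 8.6
   z 109 x -22.1 20.3 y med -7.7 max -1.9
   z 119 x -26.7 25.0 y med -1.9 max 3.0
   z 129 x -26.8 24.9 y med 2.1 max 10.1
```

>>> step_arm(slide=[[0.5, 0.4, 1], [0, 0, 1], [0, 0, 0.6], [0, 0, 0]], twist=[0, 0, 0, 0])

```text
time: 9.13
position: [0.5709, -0.0751, 0.098]
tool_rot: [0.756, 0.655, -0.0, 0.001]
ft_force: [-1.5, -3.0, 4.8]
grip_width: 0.0421
```

>>> step_arm(slide=[[0, 0, 0], [0, 0, 0]], twist=[0, 0])

```text
time: 9.3
position: [0.5709, -0.075, 0.0979]
tool_rot: [0.756, 0.655, -0.0, 0.001]
ft_force: [-1.7, -3.0, 5.1]
grip_width: 0.0419
```

>>> step_arm(slide=[[0, 0, 0], [0, 0, 0], [0, 0, 0], [0, 0, 0], [0, 0, 0]], twist=[0, 0, 0, 0, 0], jaw=87)

```text
time: 9.72
position: [0.5705, -0.0741, 0.097]
tool_rot: [0.756, 0.655, -0.0, -0.0]
ft_force: [0.1, -0.3, -0.2]
grip_width: 0.0674
```

>>> step_arm(slide=[[0, 0, -5], [0, 0, -15], [0, 0, -25], [0, 0, -35], [0, 0, -40], [0, 0, 0], [0, 0, 0]], twist=[0, 0, 0, 0, 0, 0, 0])

```text
time: 10.3
position: [0.5724, -0.0749, 0.2205]
tool_rot: [0.756, 0.655, 0.002, 0.003]
ft_force: [-0.2, 0.1, -0.5]
grip_width: 0.087
```

```bash
python3 st.py w7
```

```text
t 10.3 pos [572.4 -74.9 220.5] fence-frame [  1.6  -3.3 200.5] yaw 81.82 tilt 0.4 ft [-0.15  0.07 -0.54] w 0.087
fence top x,y,z (np.float64(-16.0), np.float64(15.5), np.float64(-0.0), np.float64(21.8), np.float64(77.0), np.float64(81.2))
blue (np.float64(-20.7), np.float64(27.5), np.float64(-57.3), np.float64(-0.1), np.float64(-1.0), np.float64(111.1)) 1472
   top (np.float64(-20.7), np.float64(20.3), np.float64(-14.2), np.float64(-0.2), np.float64(105.8), np.float64(111.1)) mean [ -0.2  -6.7 109. ]
   z 69 x -19.9 19.6 y med -0.5 max -0.3
   z 79 x -20.2 19.8 y med -0.7 max -0.2
   z 89 x -20.2 19.8 y med -0.6 max -0.1
   z 99 x -20.5 19.9 y med -0.6 max -0.1
   z 109 x -20.7 20.3 y med -6.7 max -0.2
```

View pics/w7.png

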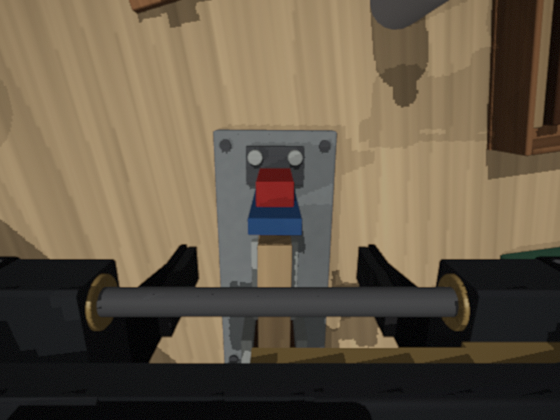

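>>> step_arm(slide=[[0, 0, 0], [0, 0, 0], [0, 0, 0], [35, -4.8, 0], [35, -4.8, 0], [35, -4.8, 0], [35, -4.8, 0], [35, -4.8, 0], [35, -4.8, 0], [35, -4.8, 0], [34.6, -4.7, 0], [0, 0, 0], [0, 0, 0], [0, 0, 0]], twist=[-5.2, -5.2, -5.2, 0, 0, 0, 0, 0, 0, 0, 0, 0, 0, 0])

```text
time: 11.52
position: [0.4959, 0.1975, 0.2161]
tool_rot: [0.66, 0.752, -0.001, -0.001]
ft_force: [0.2, 0.1, 0.2]
grip_width: 0.0869
```

```bash
python3 rk.py w8
```

```text
11.5667 [0.49636442 0.19695723 0.21638589] [ 9.73725450e+01  3.18217984e-02 -1.79884498e+02]
wedge (246, 210, 67, 18) [array([496.7, 200.8]), array([50.2, 13.5]), np.float64(7.5)] z 0.1258
wedge (233, 138, 87, 45) [array([488.6, 244. ]), array([61.8, 31.5]), np.float64(7.5)] z 0.1258
```

View pics/w8.png

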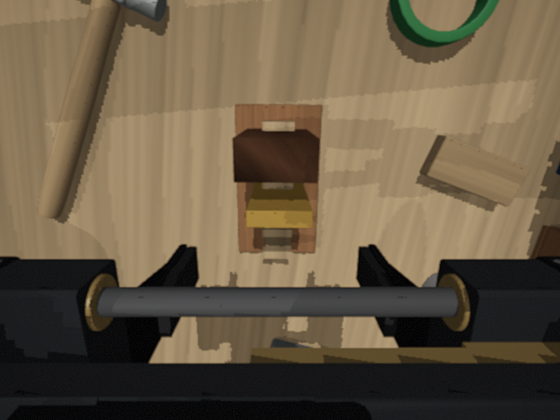

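>>> step_arm(slide=[[1.5, 0, 10], [0, 0, 30], [0, 0, 35], [0, 0, 25], [0, 0, 16], [0, 0, 10], [0, 0, 0], [0, 0, 0], [0, 0, 0]], twist=[0, 0, 0, 0, 0, 0, 0, 0, 0])

```text
time: 12.32
position: [0.4974, 0.1991, 0.0921]
tool_rot: [0.66, 0.751, 0.001, 0.001]
ft_force: [-0.3, -0.3, 1.0]
grip_width: 0.087
```

>>> step_arm(slide=[[0, 0, 0], [0, 0, 0], [0, 0, 0], [0, 0, 0], [0, 0, 0], [0, 0, 0], [0, 0, 0]], twist=[0, 0, 0, 0, 0, 0, 0], jaw=40, force=20)

```text
time: 12.9
position: [0.4965, 0.1994, 0.0915]
tool_rot: [0.66, 0.751, 0.0, 0.0]
ft_force: [-0.2, 0.6, 1.3]
grip_width: 0.0522
```

>>> step_arm(slide=[[0, 0, -10], [0, 0, -23], [0, 0, -30], [0, 0, -35], [0, 0, -35], [0, 0, 0], [0, 0, 0], [0, 0, 0], [-31.3, 12.5, 0], [-31.3, 12.5, 0], [-31.3, 12.5, 0], [-31.3, 12.5, 0], [-31.3, 12.5, 0], [-31.3, 12.5, 0], [-31.3, 12.5, 0], [-31.3, 12.5, 0], [-31, 12.7, 0], [0, 0, 0], [0, 0, 0], [0, 0, 0]], twist=[0, 0, 0, 0, 0, 5.2, 5.2, 5.2, 0, 0, 0, 0, 0, 0, 0, 0, 0, 0, 0, 0])

```text
time: 14.57
position: [0.5671, -0.0948, 0.2244]
tool_rot: [0.756, 0.655, -0.0, -0.001]
ft_force: [0.5, 0.3, -1.2]
grip_width: 0.0519
```

```bash
python3 st.py w9
```

```text
t 14.57 pos [567.1 -94.8 224.4] fence-frame [ -0.8 -23.8 204.4] yaw 81.77 tilt 0.09 ft [ 0.53  0.27 -1.23] w 0.0519
fence top x,y,z (np.float64(-15.8), np.float64(15.5), np.float64(-0.4), np.float64(21.7), np.float64(77.0), np.float64(81.4))
blue (np.float64(-20.6), np.float64(20.1), np.float64(-14.4), np.float64(-0.1), np.float64(39.7), np.float64(111.1)) 1346
   top (np.float64(-20.6), np.float64(20.1), np.float64(-14.4), np.float64(-0.3), np.float64(105.8), np.float64(111.1)) mean [-1.000e-01 -6.900e+00  1.091e+02]
   z 79 x -20.2 18.9 y med -0.6 max -0.3
   z 89 x -19.3 19.1 y med -0.7 max -0.1
   z 99 x -19.6 19.1 y med -0.6 max -0.2
   z 109 x -20.6 20.1 y med -6.9 max -0.3
```

View pics/w9.png

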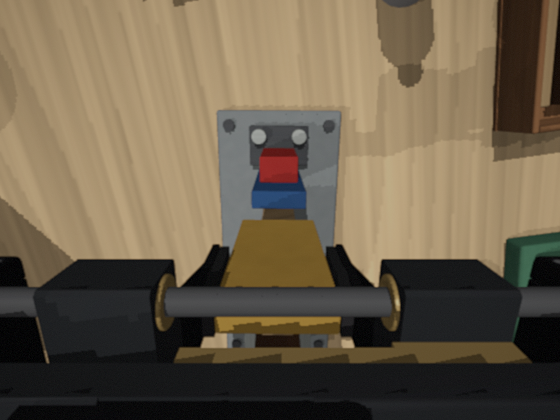

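Yellow is held, and blue is standing flush with the fence. The yellow mask threshold missed it, so I'll fix that.

```bash
sed -i 's/(H>20)&(H<32)&(S>170)&near/(H>18)\&(H<34)\&(S>185)\&(P[...,2]>5)\&near/' st.py; python3 - <<'E'
from h import *
c=load('w9');hsv=cv2.cvtColor(c['color'],cv2.COLOR_BGR2HSV);print(hsv[260,280],hsv[235,280],hsv[330,280])
F=np.array([571.3,-71.4,20.]); t=np.radians(-8.2)
A=np.array([[np.cos(t),np.sin(t),0],[-np.sin(t),np.cos(t),0],[0,0,1]])
P=(cloud(c)*1000-F)@A.T
for v in (225,240,255,270,280): print(v,P[v,280].round(1))
r=P[250];print([ (u,r[u].round(1)) for u in (230,235,240,280,320,325,330,335)])
E
python3 st.py w9b | tail -12
```

```text
[ 20 170 114] [ 20 167 116] [ 20 172  89]
225 [  0.7 -18.1 136.8]
240 [  0.5 -18.  164.5]
255 [  0.3 -18.1 186. ]
270 [ 2.000e-01 -1.800e+01  2.037e+02]
280 [ 2.000e-01 -1.900e+01  2.118e+02]
[(230, array([-56.5, -97.9,  -1.7])), (235, array([-24.9, -17.7, 180.1])), (240, array([-22.1, -17.8, 180. ])), (280, array([  0.4, -18.2, 179. ])), (320, array([ 23.1, -18.4, 178.5])), (325, array([ 54.2, -96.9,   0.3])), (330, array([ 26.4, -12.5, 192. ])), (335, array([ 29.2, -12.9, 191.1]))]
t 14.62 pos [567.1 -94.2 224.4] fence-frame [ -0.9 -23.2 204.4] yaw 81.84 tilt 0.09 ft [ 0.05  0.42 -0.56] w 0.0518
fence top x,y,z (np.float64(-16.0), np.float64(15.3), np.float64(0.5), np.float64(21.6), np.float64(77.1), np.float64(81.5))
blue (np.float64(-20.7), np.float64(19.9), np.float64(-14.5), np.float64(-0.1), np.float64(34.4), np.float64(111.2)) 1359
   top (np.float64(-20.7), np.float64(19.9), np.float64(-14.5), np.float64(-0.2), np.float64(105.9), np.float64(111.2)) mean [ -0.3  -6.8 109.1]
   z 84 x -20.1 19.1 y med -0.6 max -0.1
   z 94 x -20.0 19.1 y med -0.6 max -0.1
   z 104 x -20.3 19.9 y med -0.6 max -0.2
```

>>> step_arm(slide=[[0, 0.7, 10], [0, 0, 22], [0, 0, 25], [0, 0, 25], [0, 0, 20], [0, 0, 13], [0, 0, 7], [0, 0, 0], [0, 0, 0], [0, 0, 0]], twist=[0, 0, 0, 0, 0, 0, 0, 0, 0, 0])

```text
time: 15.5
position: [0.5691, -0.0951, 0.103]
tool_rot: [0.756, 0.655, 0.0, 0.001]
ft_force: [-0.1, 0.0, -1.2]
grip_width: 0.0516
```

```bash
sed -i 's/(S>185)/(S>150)/' st.py; python3 st.py w10
```

```text
t 15.5 pos [569.1 -95.1 103. ] fence-frame [  1.2 -23.8  83. ] yaw 81.85 tilt 0.08 ft [-0.11  0.   -1.17] w 0.0516
fence top x,y,z (np.float64(-16.2), np.float64(15.6), np.float64(-0.3), np.float64(22.0), np.float64(77.0), np.float64(81.2))
blue (np.float64(-37.2), np.float64(38.8), np.float64(-30.2), np.float64(13.8), np.float64(47.2), np.float64(155.7)) 5385
   top (np.float64(-30.4), np.float64(31.9), np.float64(-23.6), np.float64(13.8), np.float64(128.2), np.float64(155.7)) mean [ -2.1 -14.5 134.3]
   z 57 x -20.5 19.8 y med -0.6 max -0.3
   z 67 x -25.8 27.1 y med -0.7 max -0.0
   z 77 x -25.8 19.9 y med -0.6 max -0.0
   z 87 x -30.4 20.0 y med -0.5 max 0.2
   z 97 x -34.6 32.3 y med -0.5 max 0.2
   z 107 x -37.2 38.8 y med -4.7 max 0.3
   z 127 x -30.1 31.8 y med -20.4 max -13.1
yel (np.float64(-30.0), np.float64(31.7), np.float64(-32.0), np.float64(8.9), np.float64(75.7), np.float64(153.8)) 2175
   top (np.float64(-30.0), np.float64(31.7), np.float64(-32.0), np.float64(8.9), np.float64(111.1), np.float64(153.8)) mean [  0.9 -27.  113. ]
   z 85 x 24.5 27.0 y med -18.2 max -17.4
   z 95 x -25.7 27.7 y med -18.1 max -17.5
```

View pics/w10.png

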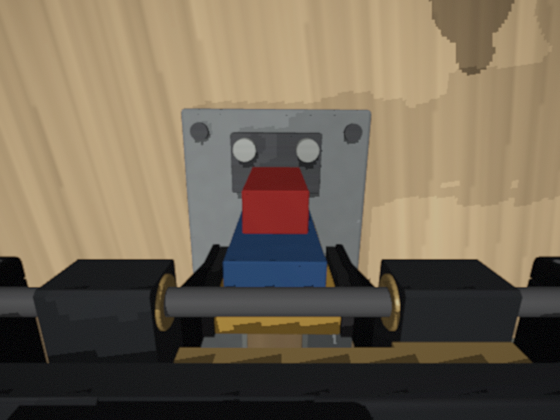

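>>> step_arm(slide=[[1.2, -1, 0], [1.2, 0, 0], [1.0, 0, 1], [0, 0, 1], [0, 0, 0.8], [0, 0, 0]], twist=[0, 0, 0, 0, 0, 0])

```text
time: 16.05
position: [0.5679, -0.0918, 0.0994]
tool_rot: [0.756, 0.655, -0.0, -0.0]
ft_force: [0.9, -0.4, -0.5]
grip_width: 0.0519
```

>>> step_arm(slide=[[0, 0, 0.4], [0, 0, 0], [0, 0, 0]], twist=[0, 0, 0])

```text
time: 16.3
position: [0.568, -0.0918, 0.0993]
tool_rot: [0.756, 0.655, -0.0, -0.0]
ft_force: [-0.8, 1.1, 1.6]
grip_width: 0.0522
```

```bash
python3 st.py w11 | egrep 't |z 95|z 99|top'
```

```text
t 16.3 pos [568.  -91.8  99.3] fence-frame [ -0.4 -20.7  79.3] yaw 81.8 tilt 0.01 ft [-0.77  1.08  1.63] w 0.0522
fence top x,y,z (np.float64(-16.2), np.float64(15.5), np.float64(-0.7), np.float64(22.0), np.float64(77.0), np.float64(81.3))
   top (np.float64(-32.1), np.float64(30.3), np.float64(-18.8), np.float64(18.3), np.float64(126.0), np.float64(154.0)) mean [ -4.1  -8.1 133.5]
   top (np.float64(-31.4), np.float64(30.3), np.float64(-29.6), np.float64(12.7), np.float64(106.8), np.float64(139.7)) mean [ -0.6 -24.  109.2]
```

>>> step_arm(slide=[[0.6, 0.3, 0.3], [0, 0, 0], [0, 0, 0]], twist=[0, 0, 0])

```text
time: 16.6
position: [0.5681, -0.0917, 0.0993]
tool_rot: [0.756, 0.655, -0.0, 0.0]
ft_force: [-2.3, -0.9, 5.3]
grip_width: 0.0517
```

>>> step_arm(slide=[[0, 0, 0], [0, 0, 0], [0, 0, 0], [0, 0, 0], [0, 0, 0]], twist=[0, 0, 0, 0, 0], jaw=87)

```text
time: 17.02
position: [0.5685, -0.0912, 0.0986]
tool_rot: [0.756, 0.655, 0.0, -0.0]
ft_force: [0.1, -0.4, -0.4]
grip_width: 0.0774
```

>>> step_arm(slide=[[0, 0, -5], [0, 0, -15], [0, 0, -25], [0, 0, -35], [0, 0, -40], [0, 0, 0], [0, 0, 0]], twist=[0, 0, 0, 0, 0, 0, 0])

```text
time: 17.6
position: [0.5702, -0.0918, 0.222]
tool_rot: [0.756, 0.655, 0.002, 0.003]
ft_force: [-0.4, 0.8, -0.2]
grip_width: 0.087
```

```bash
python3 st.py w12
```

```text
t 17.6 pos [570.2 -91.8 222. ] fence-frame [  1.9 -20.3 202. ] yaw 81.82 tilt 0.41 ft [-0.39  0.83 -0.17] w 0.087
fence top x,y,z (np.float64(-15.5), np.float64(15.6), np.float64(-0.1), np.float64(21.4), np.float64(77.2), np.float64(81.7))
blue (np.float64(-20.8), np.float64(19.7), np.float64(-13.7), np.float64(-0.2), np.float64(39.6), np.float64(111.1)) 1348
   top (np.float64(-20.8), np.float64(19.6), np.float64(-13.7), np.float64(-0.2), np.float64(105.8), np.float64(111.1)) mean [ -0.5  -6.6 109.1]
   z 69 x -19.6 19.5 y med -0.7 max -0.5
   z 79 x -19.7 19.1 y med -0.8 max -0.4
   z 89 x -20.0 19.1 y med -0.6 max -0.2
   z 99 x -19.9 19.4 y med -0.6 max -0.2
   z 109 x -20.8 19.6 y med -6.6 max -0.2
yel (np.float64(-25.8), np.float64(24.5), np.float64(-28.4), np.float64(-14.6), np.float64(77.5), np.float64(111.0)) 1128
   top (np.float64(-25.8), np.float64(24.5), np.float64(-28.4), np.float64(-14.7), np.float64(105.9), np.float64(111.0)) mean [ -0.5 -21.3 109.1]
   z 97 x -25.2 24.3 y med -15.1 max -14.7
   z 107 x -25.8 24.5 y med -21.3 max -14.7
```

View pics/w12.png

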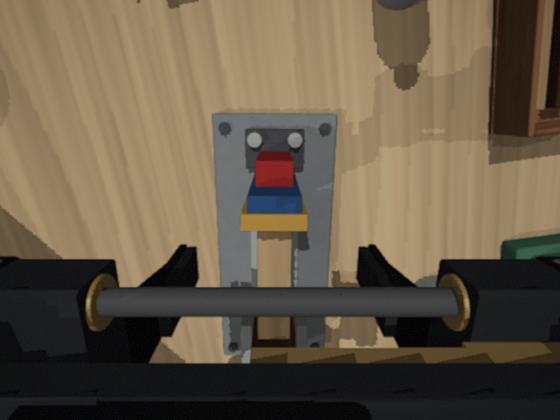

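>>> step_arm(slide=[[0, 0, 0], [0, 0, 0], [0, 0, 0], [34.6, -3.6, 0], [34.6, -3.6, 0], [34.6, -3.6, 0], [34.6, -3.6, 0], [34.6, -3.6, 0], [34.6, -3.6, 0], [34.6, -3.6, 0], [34.6, -3.6, 0], [34.6, -3.6, 0], [34.6, -3.6, 0], [0, 0, 0], [0, 0, 0], [0, 0, 0]], twist=[-5.2, -5.2, -5.2, 0, 0, 0, 0, 0, 0, 0, 0, 0, 0, 0, 0, 0])

```text
time: 18.98
position: [0.4873, 0.2467, 0.2175]
tool_rot: [0.66, 0.752, -0.001, -0.001]
ft_force: [0.3, -0.2, -0.3]
grip_width: 0.0871
```

```bash
python3 rk.py w13; python3 st.py w13 | head -1
```

```text
19.0333 [0.48779276 0.24618892 0.21780978] [ 9.73737618e+01  4.75421220e-02 -1.79873370e+02]
wedge (238, 203, 83, 43) [array([488.5, 244.8]), array([61.8, 33.3]), np.float64(6.7)] z 0.126
t 19.03 pos [487.8 246.2 217.8] fence-frame [-128.   302.4  197.8] yaw 97.37 tilt 0.14 ft [-0.96 -1.02  0.71] w 0.0869
```

View pics/w13.png

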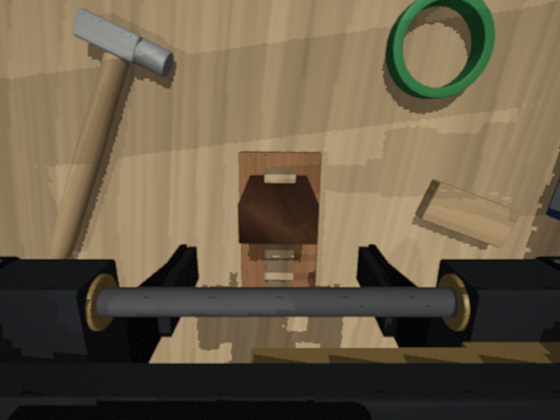

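>>> step_arm(slide=[[1, 0.3, 10], [0, 0, 30], [0, 0, 35], [0, 0, 25], [0, 0, 16], [0, 0, 9.8], [0, 0, 0], [0, 0, 0], [0, 0, 0]], twist=[0, 0, 0, 0, 0, 0, 0, 0, 0])

```text
time: 19.83
position: [0.4893, 0.2481, 0.0939]
tool_rot: [0.66, 0.751, 0.001, 0.001]
ft_force: [-0.7, -0.4, 0.8]
grip_width: 0.0868
```

>>> step_arm(slide=[[0, 0, 0], [0, 0, 0], [0, 0, 0], [0, 0, 0], [0, 0, 0], [0, 0, 0], [0, 0, 0]], twist=[0, 0, 0, 0, 0, 0, 0], jaw=50, force=45)

```text
time: 20.42
position: [0.4884, 0.2483, 0.0934]
tool_rot: [0.66, 0.751, 0.0, 0.0]
ft_force: [-1.2, 0.2, 3.2]
grip_width: 0.0618
```

```bash
python3 st.py w14|head -1; python3 - <<'E'
from h import *
c=load('w14');o=robot.get_obs();T=R.from_quat(o['tool_rot']).as_matrix()
P=(cloud(c)-o['position'])@T*1000
for v in range(190,300,10): print(v,P[v,278].round(1),c['color'][v,278])
for v in range(316,350,4): print(v,P[v,278].round(1),c['color'][v,278])
E
```

```text
t 20.42 pos [488.4 248.3  93.4] fence-frame [-127.6  304.7   73.4] yaw 97.41 tilt 0.03 ft [-1.23  0.15  3.21] w 0.0618
190 [27.3  0.6 80.9] [ 81 118 161]
200 [20.7  0.6 78.3] [ 84 111 130]
210 [20.7  0.6 53.8] [ 82 109 128]
220 [17.7  0.5 42.6] [113 147 170]
230 [12.   0.5 40.6] [19 27 44]
240 [11.7  0.5 25.3] [24 34 51]
250 [11.9  0.4 11.2] [25 35 52]
260 [11.2  0.4  0.7] [25 36 54]
270 [11.3  0.4 -9.9] [25 36 55]
280 [ 11.    0.4 -18.6] [24 36 56]
290 [ 34.8   0.2 -67. ] [66 66 66]
316 [ 28.    0.2 -68.8] [50 51 56]
320 [  0.7   0.3 -32.3] [31 46 71]
324 [ -1.    0.3 -32.6] [33 48 73]
328 [ -2.4   0.3 -33.2] [17 24 39]
332 [ -5.    0.3 -32.2] [18 27 41]
336 [ -6.8   0.3 -32.4] [18 27 40]
340 [ -8.7   0.3 -32.5] [19 24 39]
344 [-11.1   0.4 -31.9] [17 25 39]
348 [ 25.8   0.2 -78.6] [ 52  88 107]
```

View pics/w14.png

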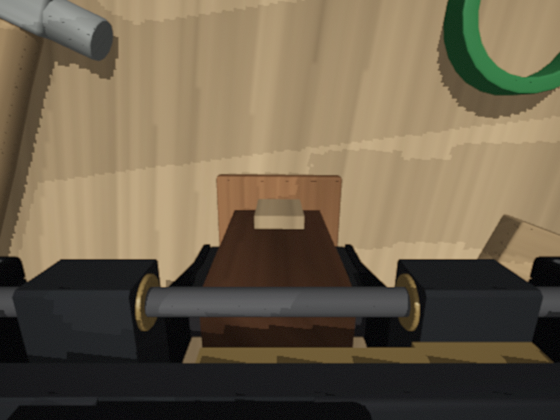

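>>> step_arm(slide=[[0, 0, -10], [0, 0, -23], [0, 0, -35], [0, 0, -35], [0, 0, -36], [0, 0, 0], [0, 0, 0], [0, 0, 0], [-34.7, 12.7, 0], [-34.7, 12.7, 0], [-34.7, 12.7, 0], [-34.7, 12.7, 0], [-34.7, 12.7, 0], [-34.7, 12.7, 0], [-34.7, 12.7, 0], [-34.7, 12.7, 0], [-34.7, 12.7, 0], [-34.7, 12.7, 0], [0, 0, 0], [0, 0, 0]], twist=[0, 0, 0, 0, 0, 5.2, 5.2, 5.2, 0, 0, 0, 0, 0, 0, 0, 0, 0, 0, 0, 0])

```text
time: 22.13
position: [0.5647, -0.1155, 0.2321]
tool_rot: [0.757, 0.653, 0.0, -0.0]
ft_force: [0.6, 0.4, -0.3]
grip_width: 0.0617
```

>>> step_arm(slide=[[0, 0, 0]], twist=[0])

```text
time: 22.22
position: [0.5638, -0.1131, 0.2319]
tool_rot: [0.756, 0.654, -0.0, -0.001]
ft_force: [0.3, 0.5, -0.4]
grip_width: 0.0616
```

```bash
python3 st.py w15|egrep '^t|top'; cat > wd.py <<'E'
from h import *
import sys
c=load(sys.argv[1]);o=robot.get_obs()
F=np.array([571.3,-71.4,20.]); t=np.radians(-8.2)
A=np.array([[np.cos(t),np.sin(t),0],[-np.sin(t),np.cos(t),0],[0,0,1]])
P=(cloud(c)*1000-F)@A.T
for v in range(200,300,10): print(v,P[v,278].round(1),c['color'][v,278])
for v in range(316,350,6): print(v,P[v,278].round(1),c['color'][v,278])
E
python3 wd.py w15
```

```text
t 22.22 pos [ 563.8 -113.1  231.9] fence-frame [ -1.4 -42.3 211.9] yaw 81.76 tilt 0.1 ft [ 0.27  0.51 -0.43] w 0.0616
fence top x,y,z (np.float64(-15.8), np.float64(15.7), np.float64(0.4), np.float64(21.4), np.float64(77.4), np.float64(81.3))
   top (np.float64(-20.7), np.float64(20.1), np.float64(-13.3), np.float64(-0.3), np.float64(106.2), np.float64(111.7)) mean [ -0.4  -6.8 109.1]
   top (np.float64(-25.7), np.float64(24.4), np.float64(-28.6), np.float64(-14.7), np.float64(106.0), np.float64(111.3)) mean [ -0.6 -21.6 109.2]
200 [ -1.3 -28.1 109.5] [ 59 125 158]
210 [ -1.4 -29.8 131.3] [30 46 62]
220 [ -1.4 -30.2 152.7] [20 29 47]
230 [ -1.4 -30.5 170.9] [22 33 48]
240 [ -1.4 -30.4 187.1] [20 32 48]
250 [ -1.4 -31.2 199.1] [21 32 49]
260 [ -1.5 -31.1 211.4] [22 34 51]
270 [ -1.5 -31.4 221.2] [24 34 53]
280 [ -1.5 -30.9 231.3] [27 38 56]
290 [ -1.6  -7.5 279.1] [66 65 65]
316 [ -1.6 -14.9 280. ] [51 52 57]
322 [ -1.5 -41.9 245.3] [32 47 71]
328 [ -1.5 -44.9 244.9] [13 22 36]
334 [ -1.5 -47.2 245.6] [17 24 40]
340 [ -1.5 -50.5 245. ] [17 26 40]
346 [ -1.5 -53.9 244.5] [19 31 47]
```

View pics/w15.png

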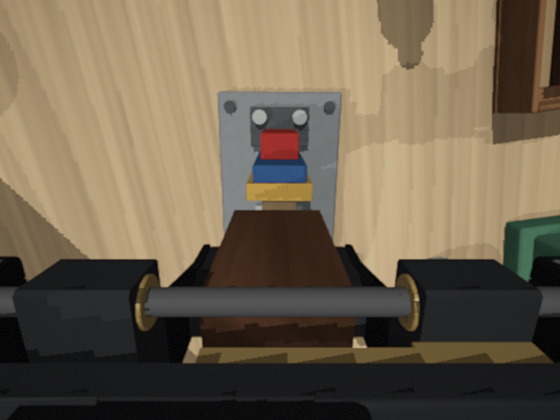

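>>> step_arm(slide=[[-1, 0, 0], [0, 0, 6], [0, 0, 10], [0, 0, 15], [0, 0, 20], [0, 0, 18], [0, 0, 10], [0, 0, 6], [0, 0, 0], [0, 0, 0], [0, 0, 0]], twist=[0, 0, 0, 0, 0, 0, 0, 0, 0, 0, 0])

```text
time: 23.18
position: [0.5651, -0.1144, 0.1478]
tool_rot: [0.756, 0.655, 0.0, 0.001]
ft_force: [-0.2, -0.8, -0.3]
grip_width: 0.0615
```

```bash
python3 st.py w16|egrep '^t|top'; python3 wd.py w16;python3 - <<'E'
from h import *
c=snap('side','s16')
cv2.imwrite('pics/s16z.png',cv2.resize(c['color'][140:260,230:380],None,fx=4,fy=4,interpolation=cv2.INTER_CUBIC))
E
```

```text
t 23.18 pos [ 565.1 -114.4  147.8] fence-frame [ -0.  -43.5 127.8] yaw 81.82 tilt 0.09 ft [-0.15 -0.78 -0.27] w 0.0615
fence top x,y,z (np.float64(-16.2), np.float64(15.7), np.float64(-0.2), np.float64(21.7), np.float64(77.0), np.float64(82.1))
   top (np.float64(-36.8), np.float64(35.7), np.float64(-52.2), np.float64(-35.0), np.float64(161.7), np.float64(169.9)) mean [-14.3 -45.1 166. ]
   top (np.float64(-26.5), np.float64(25.3), np.float64(-29.1), np.float64(-14.3), np.float64(105.7), np.float64(111.2)) mean [ -0.6 -21.4 109.1]
200 [ -0.   -6.7 109.7] [113  73  43]
210 [ -0.  -12.4 108.5] [112  73  43]
220 [ -0.  -17.5 110. ] [ 63 134 168]
230 [ -0.  -23.4 109. ] [ 64 136 169]
240 [  0.  -31.5 103.2] [14 24 34]
250 [ -0.  -31.7 116.5] [21 33 51]
260 [-1.000e-01 -3.210e+01  1.275e+02] [24 35 53]
270 [-1.000e-01 -3.270e+01  1.368e+02] [23 35 55]
280 [ -0.2 -32.  147.4] [25 37 57]
290 [ -0.4  -9.3 193.8] [67 67 66]
316 [ -0.4 -14.9 197.5] [51 53 57]
322 [ -0.2 -43.3 160.7] [32 48 74]
328 [ -0.2 -46.6 160. ] [17 26 39]
334 [ -0.2 -49.3 160.2] [18 26 40]
340 [ -0.2 -52.  160.5] [16 25 39]
346 [ -0.2 -54.7 160.8] [21 33 49]
```

View pics/w16.png

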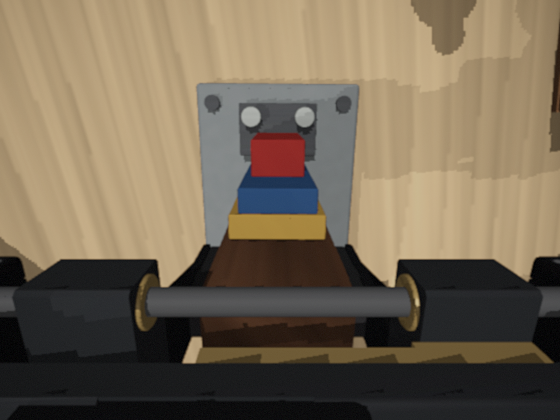

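View pics/s16z.png

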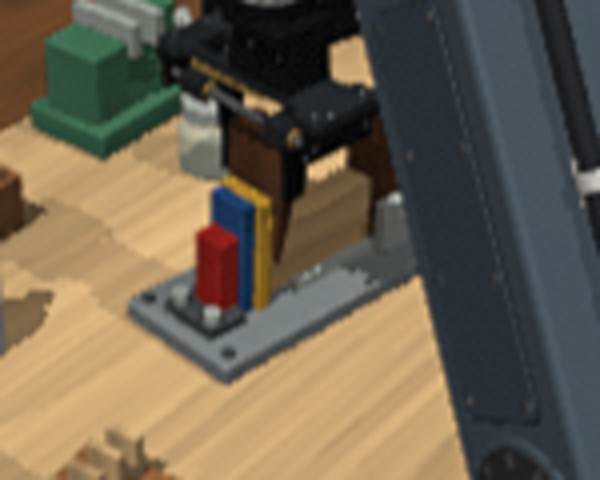

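>>> step_arm(slide=[[1, 0, 0], [1, 0, 0], [0, 0, 2], [0, 0, 2], [0, 0, 2], [0, 0, 2], [0, 0, 0], [0, 0, 0]], twist=[0, 0, 0, 0, 0, 0, 0, 0])

```text
time: 23.95
position: [0.5646, -0.1121, 0.1387]
tool_rot: [0.756, 0.655, 0.0, -0.0]
ft_force: [0.4, 1.3, -1.1]
grip_width: 0.0618
```

```bash
python3 st.py w17|egrep '^t|top'; python3 wd.py w17 | sed -n 3,9p
```

```text
t 23.95 pos [ 564.6 -112.1  138.7] fence-frame [ -0.8 -41.2 118.7] yaw 81.8 tilt 0.05 ft [ 0.38  1.32 -1.09] w 0.0618
fence top x,y,z (np.float64(-15.9), np.float64(15.5), np.float64(-0.4), np.float64(21.6), np.float64(77.0), np.float64(81.2))
   top (np.float64(-37.1), np.float64(34.9), np.float64(-48.0), np.float64(-28.6), np.float64(161.7), np.float64(169.8)) mean [-12.5 -37.7 165.7]
   top (np.float64(-36.8), np.float64(25.3), np.float64(-48.6), np.float64(-13.8), np.float64(106.1), np.float64(162.0)) mean [ -0.6 -21.1 109.2]
220 [ -0.9 -12.2 109.7] [113  72  41]
230 [ -0.9 -17.9 108.7] [ 64 135 168]
240 [ -0.9 -23.6 108. ] [ 64 135 168]
250 [ -0.8 -29.5 107.2] [21 34 51]
260 [ -0.9 -30.  118.1] [25 36 52]
270 [ -0.9 -30.1 128.5] [24 34 55]
280 [ -0.9 -30.  137.8] [26 37 56]
```

>>> step_arm(slide=[[0.5, 0.3, 2], [0, 0, 2], [0, 0, 2], [0, 0, 2], [0, 0, 0], [0, 0, 0]], twist=[0, 0, 0, 0, 0, 0])

```text
time: 24.5
position: [0.5653, -0.1119, 0.1309]
tool_rot: [0.756, 0.655, 0.0, 0.0]
ft_force: [1.7, 1.4, -1.2]
grip_width: 0.0618
```

>>> step_arm(slide=[[0, 0, 2], [0, 0, 2], [0, 0, 2], [0, 0, 0], [0, 0, 0]], twist=[0, 0, 0, 0, 0])

```text
time: 24.92
position: [0.5651, -0.1118, 0.1247]
tool_rot: [0.756, 0.655, 0.0, -0.0]
ft_force: [1.7, 1.4, 0.5]
grip_width: 0.0617
```

```bash
python3 st.py w18|egrep '^t|top'; python3 wd.py w18 | sed -n 3,9p;python3 - <<'E'
from h import *
c=snap('side','s18')
cv2.imwrite('pics/s18z.png',cv2.resize(c['color'][140:260,230:380],None,fx=4,fy=4,interpolation=cv2.INTER_CUBIC))
c=snap('top','t18')
cv2.imwrite('pics/t18z.png',cv2.resize(c['color'][150:250,260:390],None,fx=5,fy=5,interpolation=cv2.INTER_CUBIC))
E
```

```text
t 24.92 pos [ 565.1 -111.8  124.7] fence-frame [ -0.4 -40.9 104.7] yaw 81.81 tilt 0.01 ft [1.73 1.36 0.54] w 0.0617
fence top x,y,z (np.float64(-16.0), np.float64(15.6), np.float64(-0.4), np.float64(21.7), np.float64(77.0), np.float64(81.3))
   top (np.float64(-37.0), np.float64(35.2), np.float64(-47.8), np.float64(-3.2), np.float64(150.6), np.float64(163.4)) mean [ -1.5 -33.  155.9]
   top (np.float64(-36.1), np.float64(34.7), np.float64(-39.6), np.float64(-4.1), np.float64(105.7), np.float64(167.3)) mean [ -0.7 -21.  109.2]
220 [ -0.5  -7.4 109.4] [113  73  43]
230 [ -0.5 -12.3 109.1] [112  72  42]
240 [ -0.5 -17.7 107.9] [ 63 134 168]
250 [ -0.5 -22.6 108.2] [ 63 134 168]
260 [ -0.4 -27.7 108.3] [ 59 127 160]
270 [ -0.5 -29.5 115. ] [25 36 55]
280 [ -0.5 -29.9 123.5] [27 38 58]
```

View pics/s18z.png

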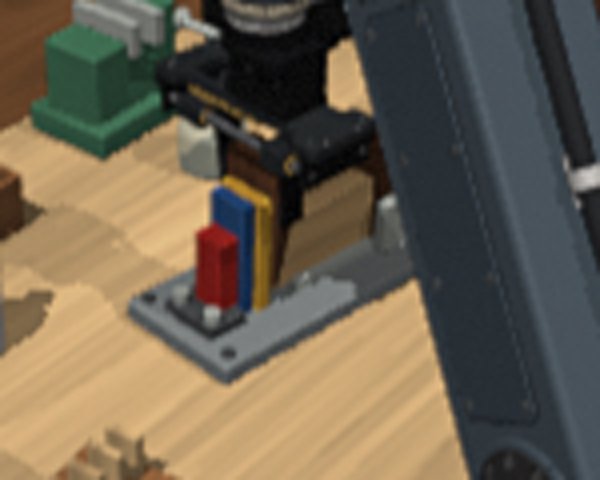

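View pics/t18z.png

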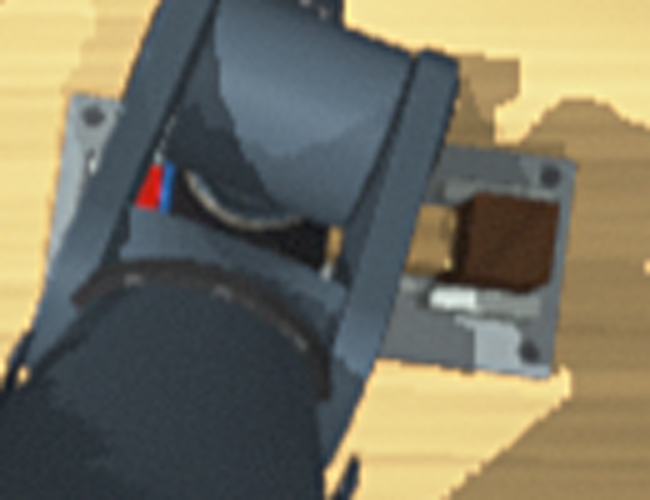

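>>> step_arm(slide=[[0, 0, 1], [0, 0, 1], [0, 0, 1], [0, 0, 1], [0, 0, 0], [0, 0, 0]], twist=[0, 0, 0, 0, 0, 0])

```text
time: 25.57
position: [0.565, -0.1118, 0.121]
tool_rot: [0.756, 0.655, 0.0, -0.0]
ft_force: [0.1, 1.6, 1.2]
grip_width: 0.0617
```

>>> step_arm(slide=[[0, 0, 1], [0, 0, 1], [0, 0, 1], [0, 0, 0], [0, 0, 0]], twist=[0, 0, 0, 0, 0])

```text
time: 25.98
position: [0.5651, -0.1119, 0.1179]
tool_rot: [0.756, 0.655, 0.0, -0.0]
ft_force: [0.0, 2.1, 1.7]
grip_width: 0.0619
```

>>> step_arm(slide=[[0, 0, 1], [0, 0, 1], [0, 0, 0], [0, 0, 0]], twist=[0, 0, 0, 0])

```text
time: 26.32
position: [0.5651, -0.1119, 0.1159]
tool_rot: [0.756, 0.655, 0.0, -0.0]
ft_force: [1.1, 1.6, 2.5]
grip_width: 0.0616
```

>>> step_arm(slide=[[0, 0, 1], [0, 0, 0], [0, 0, 0]], twist=[0, 0, 0])

```text
time: 26.57
position: [0.5651, -0.1119, 0.115]
tool_rot: [0.756, 0.655, 0.0, -0.0]
ft_force: [0.0, 2.2, 2.4]
grip_width: 0.0621
```

>>> step_arm(slide=[[0, 0, 1], [0, 0, 0], [0, 0, 0]], twist=[0, 0, 0])

```text
time: 26.82
position: [0.5651, -0.1118, 0.1141]
tool_rot: [0.756, 0.655, 0.0, -0.0]
ft_force: [0.9, 3.2, 3.4]
grip_width: 0.0617
```

>>> step_arm(slide=[[0.4, 0, 1], [0, 0, 0], [0, 0, 0]], twist=[0, 0, 0])

```text
time: 27.07
position: [0.5652, -0.1116, 0.1133]
tool_rot: [0.756, 0.655, -0.0, 0.0]
ft_force: [0.9, 2.2, 4.9]
grip_width: 0.0616
```

>>> step_arm(slide=[[0, 0, 1], [0, 0, 0], [0, 0, 0]], twist=[0, 0, 0])

```text
time: 27.32
position: [0.5653, -0.1116, 0.1129]
tool_rot: [0.756, 0.655, 0.0, 0.0]
ft_force: [-0.2, 3.7, 7.5]
grip_width: 0.0619
```

>>> step_arm(slide=[[0, 0, 1], [0, 0, 0], [0, 0, 0]], twist=[0, 0, 0])

```text
time: 27.57
position: [0.5654, -0.1116, 0.1124]
tool_rot: [0.756, 0.655, 0.0, 0.001]
ft_force: [-0.7, 4.1, 12.3]
grip_width: 0.0618
```

```bash
python3 st.py w19|egrep '^t|top'; python3 wd.py w19 | sed -n 5,9p;python3 - <<'E'
from h import *
c=snap('side','s19')
a=load('side0')['color'][160:260,270:370]; b=c['color'][160:260,270:370]
cv2.imwrite('pics/s19z.png',cv2.resize(np.hstack([a,b]),None,fx=4,fy=4,interpolation=cv2.INTER_CUBIC))
c=snap('top','t19')
ims=[load(n)['color'][175:230,325:385] for n in ('top0','t18')]+[c['color'][175:230,325:385]]
cv2.imwrite('pics/t19z.png',cv2.resize(np.hstack(ims),None,fx=4.4,fy=4.4,interpolation=cv2.INTER_CUBIC))
E
```

```text
t 27.57 pos [ 565.4 -111.6  112.4] fence-frame [ -0.1 -40.6  92.4] yaw 81.84 tilt 0.07 ft [-0.74  4.06 12.26] w 0.0618
fence top x,y,z (np.float64(-16.2), np.float64(15.5), np.float64(-0.3), np.float64(21.8), np.float64(77.0), np.float64(81.3))
   top (np.float64(-37.1), np.float64(35.6), np.float64(-45.5), np.float64(-2.1), np.float64(139.5), np.float64(165.9)) mean [ -5.6 -31.9 145.1]
   top (np.float64(-36.0), np.float64(35.5), np.float64(-47.7), np.float64(-13.7), np.float64(105.8), np.float64(143.8)) mean [ -0.7 -20.9 109.2]
240 [ -0.2 -11.7 109.5] [111  72  42]
250 [ -0.2 -16.4 109.2] [ 63 134 168]
260 [ -0.2 -21.3 108.8] [ 64 135 168]
270 [ -0.2 -25.2 110.4] [ 64 134 167]
280 [ -0.2 -29.6 111. ] [22 35 56]
```

View pics/s19z.png

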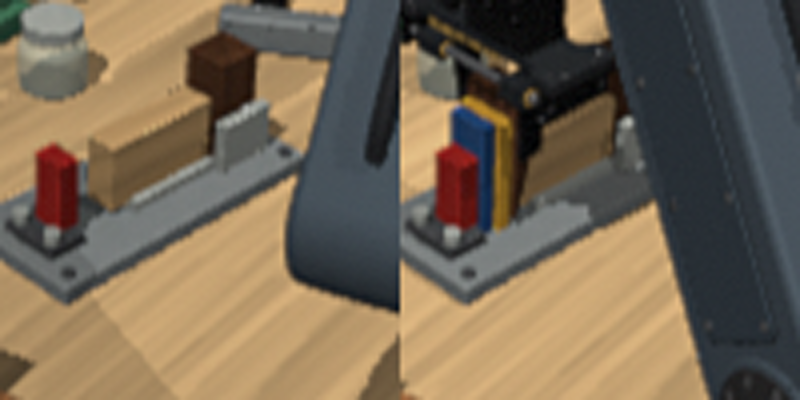

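View pics/t19z.png

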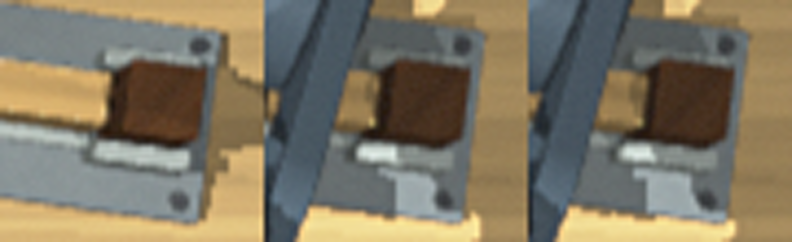

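>>> step_arm(slide=[[0, 0, 0.2], [0, 0, 0], [0, 0, 0], [0, 0, 0], [0, 0, 0], [0, 0, 0]], twist=[0, 0, 0, 0, 0, 0])

```text
time: 28.22
position: [0.5654, -0.1116, 0.1124]
tool_rot: [0.756, 0.655, 0.0, 0.001]
ft_force: [-1.8, 3.8, 13.0]
grip_width: 0.0618
```

>>> step_arm(slide=[[0, 0, 0], [0, 0, 0], [0, 0, 0], [0, 0, 0], [0, 0, 0], [0, 0, 0], [0, 0, 0], [0, 0, 0], [0, 0, 0], [0, 0, 0]], twist=[0, 0, 0, 0, 0, 0, 0, 0, 0, 0])

```text
time: 29.05
position: [0.5654, -0.1116, 0.1124]
tool_rot: [0.756, 0.655, 0.0, 0.001]
ft_force: [-1.1, 4.4, 12.6]
grip_width: 0.0617
```

```bash
python3 - <<'E'
from h import *
c=load('t19'); P=cloud(c); t=np.radians(-8.2);F=np.array([571.3,-71.4,20.])
A=np.array([[np.cos(t),np.sin(t),0],[-np.sin(t),np.cos(t),0],[0,0,1]])
for n in ('top0','t18','t19'):
    c=load(n); P=(cloud(c)*1000-F)@A.T
    # profile along rail centreline toward post
    uv=[proj(c,(A.T@np.array([0,y,70])+F)/1000) for y in np.arange(-150,-185,-2.)]
    print(n,[ (int(-150-2*i),round(float(P[int(round(v)),int(round(u)),2]),0),int(c['color'][int(round(v)),int(round(u)),2])) for i,(u,v) in enumerate(uv)])
for i in range(4): o=robot.get_obs(); print(o['position'],o['ft_force'],o['time'])
E
```

```text
top0 [(-150, 71.0, 195), (-152, 72.0, 194), (-154, 72.0, 194), (-156, 69.0, 196), (-158, 74.0, 178), (-160, 47.0, 121), (-162, 35.0, 101), (-164, 49.0, 48), (-166, 71.0, 54), (-168, 87.0, 59), (-170, 87.0, 59), (-172, 102.0, 53), (-174, 104.0, 84), (-176, 104.0, 84), (-178, 108.0, 82), (-180, 106.0, 81), (-182, 102.0, 82), (-184, 104.0, 81)]
t18 [(-150, 69.0, 141), (-152, 74.0, 142), (-154, 74.0, 142), (-156, 67.0, 139), (-158, 69.0, 118), (-160, 69.0, 112), (-162, 71.0, 116), (-164, 71.0, 89), (-166, 70.0, 56), (-168, 83.0, 37), (-170, 83.0, 37), (-172, 101.0, 43), (-174, 109.0, 68), (-176, 109.0, 68), (-178, 105.0, 72), (-180, 106.0, 69), (-182, 104.0, 70), (-184, 107.0, 67)]
t19 [(-150, 75.0, 138), (-152, 67.0, 139), (-154, 67.0, 139), (-156, 71.0, 138), (-158, 72.0, 114), (-160, 68.0, 110), (-162, 72.0, 113), (-164, 69.0, 114), (-166, 75.0, 94), (-168, 86.0, 51), (-170, 86.0, 51), (-172, 100.0, 43), (-174, 103.0, 66), (-176, 103.0, 66), (-178, 107.0, 68), (-180, 104.0, 68), (-182, 103.0, 69), (-184, 107.0, 68)]
[ 0.5654149  -0.11158884  0.11242116] [-1.10500373  4.41242865 12.56873823] 29.05
[ 0.5654149  -0.11158884  0.11242116] [-1.10500373  4.41242865 12.56873823] 29.05
[ 0.5654149  -0.11158884  0.11242116] [-1.10500373  4.41242865 12.56873823] 29.05
[ 0.5654149  -0.11158884  0.11242116] [-1.10500373  4.41242865 12.56873823] 29.05
```

```bash
python3 st.py w20|egrep '^t|top|z 9'; python3 -c "
from rig import robot
print(robot.hand_in()); o=robot.get_obs(); print(o['time'],o['position'],o['ft_force'],o['grip_width'])"
```

```text
t 29.05 pos [ 565.4 -111.6  112.4] fence-frame [ -0.1 -40.6  92.4] yaw 81.84 tilt 0.08 ft [-1.11  4.41 12.57] w 0.0617
fence top x,y,z (np.float64(-16.2), np.float64(15.6), np.float64(-0.3), np.float64(21.8), np.float64(77.0), np.float64(81.3))
   top (np.float64(-36.6), np.float64(35.5), np.float64(-43.1), np.float64(-2.7), np.float64(140.4), np.float64(166.5)) mean [ -3.5 -31.1 146.5]
   z 95 x -39.3 37.2 y med -0.4 max 0.0
   top (np.float64(-26.8), np.float64(35.4), np.float64(-38.0), np.float64(-13.9), np.float64(105.7), np.float64(146.3)) mean [ -0.7 -20.9 109.2]
   z 95 x -29.6 24.3 y med -14.5 max -13.7
the job is handed in; nothing more can be done
None
the job is handed in; nothing more can be done
```

The joint is closed and the job is handed in, at about 29 s on the robot's clock. I placed the blue packer against the fence, then the yellow one beside it. Both are upright, within about 1 mm of the fence's centre line. I then pushed the wedge in, slope to the rail, until it went tight.

- **Wedge:** the foot is about 11 mm over the bed. I am still holding it and pressing down at a steady 12.6 N, with 45 N of grip.
- **Rail:** it reads as home. In the top view its end has moved about 6 mm, right up to the post, and the measured wedge position agrees to within about 1 mm. The arm partly hides the joint, so this rests on pixel-level measurement, not a clear view of the closed joint.
- **Clearance:** the fingertips are about 5 mm above the rail's top, so the gripper is not touching it.
- **Disagreement:** about 4 N of sideways push from the rail still lands on the gripper instead of all going into the packers. The size of the downward push shows that the packers carry load too.
- **Not checked:** I could not read the arm's state after handing in. I took no separate final picture of the other things on the bench, but I did not touch them.

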